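# Close up the gear unit and present the worm shaft

## Task

First slide the loose bearing housing along its rails until it butts flush against the gear unit, with no gap left. Then draw the worm shaft (the one with the ribbed thread) up out of its leaning socket in the rack, turn it upright with its long smooth stem down, and hold it still over the centre of the housing's open bore, the stem's end a few centimetres above the mouth, touching nothing but the gripper. Finish while still holding it there, and leave the other shafts and everything else on the bench where they are.

Things in the scene. Friction and masses are not known exactly. Their poses are not given: they have to be found in the camera images.
- fixture: Fixed fixture: plate 10 mm thick, 130 mm wide. The gear unit's flat face (blue-grey casting 90 mm wide, top at 82 mm, motor behind) is the plane y = 0, facing -y. Two rails (12 mm wide, tops 24 mm above the table, inner sides at x = +/-47 mm) run from y = -195 to -5 mm. Origin: table level under the middle of that face; y along the rails from the loose housing to the gear unit, z up.
- housing: Loose bearing housing, blue-grey block 90 x 90 x 70 mm, 0.85 kg, on the fixture's plate between the rails (2 mm play each side), 30 to 70 mm short of the gear unit. Slides with dry friction (some 5 to 13 N). Origin: centre of its underside, 10 mm above the table; axes along the fixture's. Flush: origin at y = -45 mm in the fixture's frame.
- bore (a point): Centre of the mouth of the housing's open round bore (50 mm wide, 60 mm deep, straight down), in its top face, 70 mm above its underside. Moves with the housing.
- rack: Fixed shaft rack: wooden block 240 mm wide (y) with three sockets at y = -80, 0, +80 mm, each 45 mm deep along its axis and 22 mm wide, leaning 35 degrees from vertical (shafts settle at 35 to 39) towards the rack's -x (roughly the robot); mouths about 75 mm above the table. Foot plate 130 x 240 x 12 mm. Origin: centre of its underside.
- worm: Steel worm shaft, 150 mm long, 0.42 kg: smooth stem, 20 mm diameter, to 55 mm; ribbed thread (grips like a plain 30 mm cylinder) to 115 mm; journal, 18 mm diameter, to 150 mm. Stands 45 mm deep in one of the three sockets (which one varies), stem down, 1 mm play all round. Origin: centre of the stem's end; z along the axis to the journal. Centre of mass near 82 mm.
- plain_shaft: Bystander in another socket: smooth steel shaft, 150 mm long, middle part 24 mm in diameter. Origin at its lower end, z along its axis.
- pinion_shaft: Bystander in another socket: steel shaft 140 mm long with one short gear wheel 42 mm in diameter, 70 to 92 mm from its lower end (its origin), z along its axis.
- wrench: Bystander: open-ended wrench 200 mm long, lying on the bench between robot and fixture.
- bearing: Bystander: steel bearing ring, 62 mm across, 18 mm high, lying flat. Origin at its underside.
- pulley: Bystander: aluminium belt pulley, 110 mm across, 28 mm high, lying flat. Origin at its underside.
- oil: Bystander: grey oil bottle 64 mm across, 130 mm tall, upright. Origin at its underside.
- hub: Bystander: dark flanged hub, 60 mm across, 40 mm high, standing on its flange. Origin at its underside.
Not all that is in view belongs to the job. What is shaped like the housing but green or orange is not meant.

How it is judged (in metres and radians):
On the way, in this order (a step that is already met when the one before it is completed fails the run):
1. the housing stands flush against the gear unit (gap under 3 mm, square within 0.05 rad) (y of housing in the frame of fixture above -0.048 m and angle between the y axis of housing and the y axis of fixture, either way round below 0.05 rad), for 0.3 s.
2. the worm shaft is drawn clear of its socket (height (world z) of worm above 0.1 m and contact force between worm and rack below 0.05 N), for 0.2 s.
At the end, for the whole second after the job is handed in: The housing is still flush (gap under 3 mm, square within 0.05 rad); the worm shaft is gripped in the fingers, still, upright within 0.15 rad with its stem down, the stem's end within 15 mm of the bore's axis and 8 to 90 mm above its mouth, touching neither housing, fixture nor rack (all of step 1 and angle between worm's own z axis and vertical below 0.15 rad and horizontal distance between worm and bore below 0.015 m and z of worm in the frame of bore between 0.008 and 0.09 m and contact force between the fingers and worm above 2 N and contact force between worm and housing below 0.05 N and contact force between worm and fixture below 0.05 N and contact force between worm and rack below 0.05 N and linear speed of worm below 0.03 m/s); the arm keeps its last pose, push and grip.
It fails at once if another shaft is disturbed (moved more than 30 mm) (distance of any of plain_shaft, pinion_shaft from where it was at the start of the episode above 0.03 m).
It fails at once if another loose thing on the bench is disturbed (moved more than 30 mm) (distance of any of wrench, bearing, pulley, oil, hub from where it was at the start of the episode above 0.03 m).
It also fails if it takes over 64 s, if anything falls off the work surface, if the arm or the gripper's body presses on something with over 40 N, if the wrist force passes 120 N, or if a joint passes its speed limit or range.

## Robot

A 7-joint arm with a two-finger parallel gripper is mounted at the origin on the work surface. World frame = base frame: x ahead of the robot, y to its left, z up, the work surface at z = 0. Lengths are in mm, angles in rad, forces in N, time in s.
With the tool pointing down it reaches from about 425 to 875 mm from the base axis. Payload 8.4 kg.
Tool frame: the origin (TCP) lies midway between the tips of the shut fingers; the grasp point (between the pads) lies 19 mm behind it; z points along the fingers, y is the line along which they close (so a half turn about z gives the same grasp; the last joint's range is limited). The gripper opens to 87 mm and grips with 3 to 60 N. Pads are 19 mm wide; open, the fingers measure 117 mm over their backs; the gripper's body (75 mm by 190 mm) begins 51 mm behind the grasp point.
Start: joints at [-0.099, 0.333, 0.04, 1.465, -0.013, 1.343, -0.059], TCP at [649.972, -0.012, 222.546] pointing down, gripper open.
Joint ranges: [-2.58, 2.58], [-0.38, 2.09], [-1.3, 1.39], [0.25, 2.4], [-1.5, 4.64], [0.08, 2.09], [-2.65, 2.65]. Speed limits (rad/s): [2.22, 2.22, 2.79, 2.79, 3.14, 3.14, 3.14].

## Interface

Orientations are given as a unit quaternion [w, x, y, z].
In Python, from station import get_state, camera, camera_params, close_job, search_frame, silhouettes, pinpoint gives the robot as it stands.
- The arm moves only by the tool step_arm, never from a script. Its argument "moves" is a list that holds one entry, the list of rows, each a list of 7 numbers: the shift along the tool's x, y, z in mm, then the turn, a rotation vector about the tool's x, y, z in degrees, then the closure, from 0 (fully open) to 1 (shut). In form: [[[tx, ty, tz, ax, ay, az, grip], ...]]. A call has 1 to 12 rows; each row is the pose to reach, as a shift and turn from the pose commanded when the call began, along the tool's axes at that moment; what a row does not reach only later rows make up. A row lasts 1/12 s, in which the tool goes at most 41.7 mm and 7.16 degrees, less where a joint would pass 70% of its speed; a pose out of reach is approached as far as the arm can. A call with a gripper value outside its range is refused whole. The fingers move at their own pace and stop on an object; "newtons" is the grip in N (left out, the last holds). Time passes only in rows, so rows that repeat a pose let the fingers close. It gives the time, the measured TCP pose, the force, the opening and the grip force at its end, in the units of the state.
- get_state(): the state, without advancing time (a new reading comes with each control period).
- camera(name): name is "scene" or "side" or "wrist"; returns the picture (384x512x3 uint8, blue, green, red); there is no depth.
- camera_params(name): a dict with "intrinsics" (3x3 intrinsics, pixels), "position" and "attitude" of the camera in the world; the wrist camera has in their place "T_tool_cam" (4x4, takes a point from camera to tool coordinates, whose origin is the TCP and whose axes are the flange's). Camera axes: x right, y up, looking along -z (the intrinsics and any distortion apply to the point x, -y, -z); pixel columns grow to the right and rows downward; lengths in mm; the calibration is good to about 2 mm. The wrist camera is an equidistant fisheye: a pixel r from the principal point sees the ray r / f radians off the axis. A picture is of the moment at which its call begins: read the wrist's pose just before it. camera_params takes no time and is no camera call.
- close_job(): hands the job in; it is judged then, once.
Trained networks look in the newest picture that a camera, given by its name, has taken for a name from the list of things; names that differ only in an ending like _2 or _b are one class to them, and where a whole thing is asked for, a point or a joint stands for the part that bears it (a point fixed in the world has none). Each returns a list of dicts, best first, with "score" (0 to 1); they miss things now and then, are a little off and sometimes report something else, mostly with a low value. They report only what shows in the picture. A call takes as long as a camera call. They do not tell look-alikes from the thing itself.
- search_frame(camera, query): "rect" ([left, top, width, height] as shares, 0 to 1, of the picture: columns of its width, rows of its height, round what is visible of it).
- silhouettes(camera, query): "pixels" (384x512 bool, what is visible of it) and "rect" ([left, top, width, height] as shares, 0 to 1, of the picture: columns of its width, rows of its height, round what is visible of it).
- pinpoint(camera, query): "centre" ([row, column] as shares, 0 to 1, of the picture: columns of its width, rows of its height: a listed point, or the origin of a listed thing).
The state is a dict: "time": time; "q": joint angles; "qvel": joint speeds; "effort": joint torques, N m; "eef_pos": TCP position; "eef_rot": TCP orientation; "ft_force": force on the tool from outside, world axes, zero at the start; "torque": the same for the moment, N m; "opening": finger opening in mm; "finger_force": force on a finger pad.
Only numpy, scipy, OpenCV 4.12 (cv2) and the standard library are available. Lean on these libraries where they do the work, as an engineer would, in place of code of your own. Each camera call takes 0.05 s, during which the arm holds its last target. There are 200 camera calls.

## Working session

There is one attempt and no reset: what is moved stays moved. The work goes in short steps, Python scripts to look and compute and a tool call to move; the robot and the scene stay as the last step left them, time stands still between calls to the robot, and variables do not carry over. Pictures are saved under pics/ and viewed, at most 10 in all, crops included, and the job is handed in when it is done.

Besides the shell and the picture viewer there is one more tool, called by a JSON object that holds its "name" and its "arguments", one argument or row to a line. step_arm: Moves the arm, as the interface text tells. Its arguments: {"type":"object","properties":{"moves":{"type":"array"},"newtons":{"type":"number"}},"required":["moves"]}

```bash
mkdir -p pics; ls; python3 - <<'E'
from station import *
import cv2,numpy as np
np.set_printoptions(precision=3,suppress=True)
s=get_state();print(s['time'],s['eef_pos'],s['eef_rot'],s['opening'])
ims=[]
for c in("scene","side","wrist"):
    p=camera_params(c);print(c,p)
    im=camera(c);cv2.imwrite(f"pics/{c}0.png",im);ims.append(im)
    for q in("housing","bore","fixture","rack","worm","plain_shaft","pinion_shaft","wrench","bearing","pulley","oil","hub"):
        print(q,[(np.round(np.array(r['centre'])*[384,512],1).tolist(),round(r['score'],2)) for r in pinpoint(c,q)[:3]])
cv2.imwrite("pics/both.png",cv2.resize(np.vstack(ims[:2]),(800,1200))[:0+1200])
E
```

```text
pics
0.0 [649.517  -0.02  221.658] [-0.001  0.707  0.707 -0.001] 86.91227316538853
scene {'intrinsics': array([[396.659,   0.   , 253.242],
       [  0.   , 396.659, 195.097],
       [  0.   ,   0.   ,   1.   ]]), 'position': array([ 880.032, -501.272,  823.093]), 'attitude': array([0.887, 0.343, 0.111, 0.288])}
housing [([136.9, 232.4], 0.95), ([211.0, 286.1], 0.77), ([133.2, 283.4], 0.59)]
bore [([202.1, 364.6], 0.98), ([197.9, 288.7], 0.71), ([115.9, 285.2], 0.68)]
fixture [([194.5, 300.8], 0.86)]
rack [([309.9, 186.6], 0.79), ([211.6, 287.2], 0.21)]
worm [([303.2, 191.8], 0.59)]
plain_shaft [([271.7, 210.5], 0.63), ([176.5, 230.8], 0.38), ([193.0, 303.2], 0.24)]
pinion_shaft [([334.7, 164.9], 0.87)]
wrench [([178.7, 233.8], 0.87)]
bearing [([221.2, 218.0], 0.59)]
pulley [([286.9, 335.6], 0.7)]
oil [([355.1, 291.7], 0.93)]
hub [([237.4, 176.9], 0.67)]
side {'intrinsics': array([[397.25 ,   0.   , 251.262],
       [  0.   , 397.25 , 188.305],
       [  0.   ,   0.   ,   1.   ]]), 'position': array([274.622, 863.654, 648.64 ]), 'attitude': array([-0.11 , -0.066,  0.47 ,  0.873])}
ho
[... 551 characters left out ...]
ist {'intrinsics': array([[297.319,   0.   , 253.005],
       [  0.   , 297.319, 192.804],
       [  0.   ,   0.   ,   1.   ]]), 'T_tool_cam': array([[   0.   ,    0.968,    0.253,   69.294],
       [   1.   ,    0.   ,   -0.   ,   -0.548],
       [  -0.   ,    0.253,   -0.968, -162.342],
       [   0.   ,    0.   ,    0.   ,    1.   ]])}
housing [([100.1, 177.6], 0.94), ([14.1, 4.3], 0.79), ([92.4, 51.9], 0.74)]
bore [([6.0, 322.6], 0.94), ([98.1, 162.7], 0.68)]
fixture [([29.4, 176.0], 0.77), ([100.5, 180.3], 0.66)]
rack []
worm []
plain_shaft []
pinion_shaft []
wrench [([94.3, 53.3], 0.97)]
bearing [([188.5, 95.6], 0.79)]
pulley [([185.5, 332.8], 0.94)]
oil [([299.5, 325.4], 0.65)]
hub []
```

```bash
python3 - <<'E'
import cv2
for c in("scene","side"):
    cv2.imwrite(f"pics/{c}0b.png",cv2.resize(cv2.imread(f"pics/{c}0.png"),(800,600),interpolation=cv2.INTER_CUBIC))
E
```

```text
(no output)
```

View pics/scene0b.png

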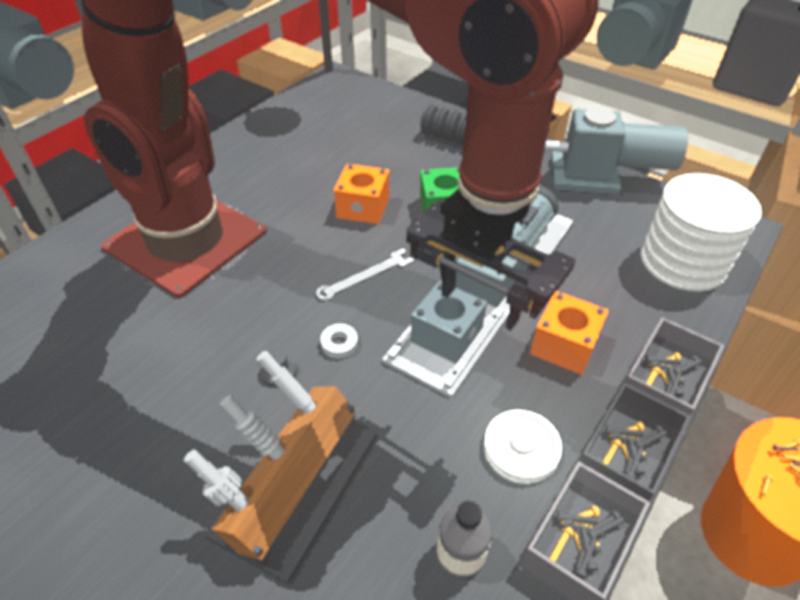

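View pics/side0b.png

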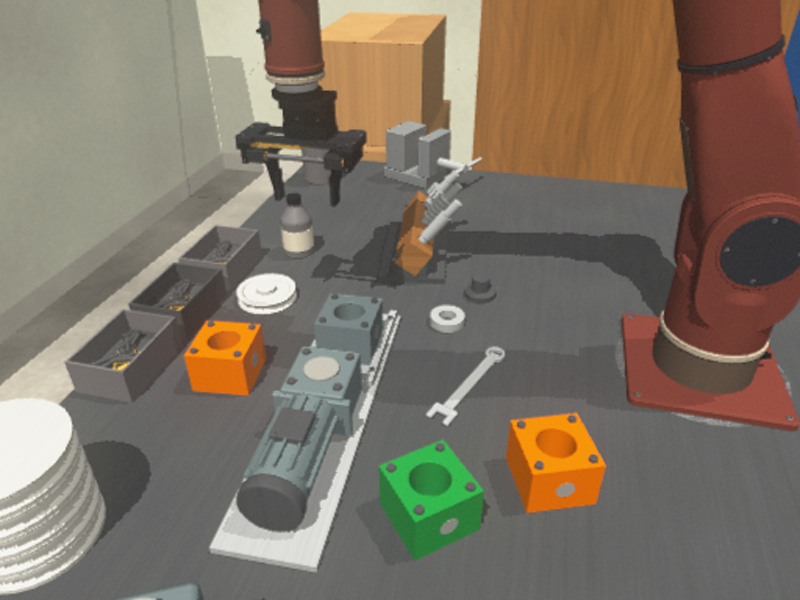

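The scene picture (800×600) shows these candidates:
- **Housing:** the blue-grey block on the rails at (448,315). The look-alikes are orange (360,190), green (440,185) and orange (570,330). The gear unit is at (510,230), and there's another grey unit at the back, (600,140). I choose (448,315).
- **Worm:** the ribbed shaft in the middle socket at (255,430). The plain shaft is at (287,380) and the pinion shaft at (215,480).

Next I'll measure these and check the choice in a close crop.

```bash
cat > h.py <<'E'
from station import *
import numpy as np,cv2
from scipy.spatial.transform import Rotation as R
from scipy.optimize import minimize,least_squares
np.set_printoptions(precision=2,suppress=True)
Q=lambda q:R.from_quat(np.roll(q,-1))
P={c:camera_params(c) for c in("scene","side")}
def proj(c,X):
    p=P[c];v=Q(p['attitude']).inv().apply(np.atleast_2d(X)-p['position'])
    K=p['intrinsics'];return np.c_[K[0,0]*v[:,0]/-v[:,2]+K[0,2],K[1,1]*-v[:,1]/-v[:,2]+K[1,2]]
def back(c,uv,z):
    p=P[c];K=p['intrinsics'];uv=np.atleast_2d(uv)
    d=Q(p['attitude']).apply(np.c_[(uv[:,0]-K[0,2])/K[0,0],-(uv[:,1]-K[1,2])/K[1,1],-np.ones(len(uv))])
    o=p['position'];return o+d*((z-o[2])/d[:,2])[:,None]
def tri(uvs):  # {cam:(u,v)}
    f=lambda X:np.concatenate([proj(c,X)[0]-np.array(uv) for c,uv in uvs.items()])
    r=least_squares(f,[700,0,50]);return r.x,np.abs(r.fun).max()
SEC=[(0,55,10),(55,115,15),(115,150,9)]
def circ(pos,ax,t,r,n=20):
    Rm=R.align_vectors([ax],[[0,0,1]])[0].as_matrix();a=np.linspace(0,2*np.pi,n)
    return pos+ax*t+r*(np.cos(a)[:,None]*Rm[:,0]+np.sin(a)[:,None]*Rm[:,1])
def wmask(c,pos,ax,lo=45,sc=4):
    m=np.zeros((384*sc,512*sc),np.uint8)
    for a,b,r in SEC:
        a=max(a,lo)
        pts=proj(c,np.vstack([circ(pos,ax,a,r),circ(pos,ax,b,r)]))
        cv2.fillConvexPoly(m,cv2.convexHull(np.round(pts*sc).astype(np.int32)),255)
    return cv2.resize(m,(512,384),interpolation=cv2.INTER_AREA)/255.
E
python3 - <<'E'
from h import *
k=512/800
# bores
print("bore",tri({'scene':(288.7,197.9),'side':(223.5,201.2)}),back('scene',(288.7,197.9),80),back('side',(223.5,201.2),80))
print("hous",tri({'scene':(286.1,211.0),'side':(226.2,221.3)}))
pl=np.array([[387,357],[448,390],[508,310]])*k
print("plate",back('scene',pl,10)); 
print("plate side far corners",back('side',np.array([[213,550],[316,568],[397,312]])*k,10))
print("fix",back('scene',(300.8,194.5),0),back('side',(212.8,248),0))
for n,sc,si in(("worm",(191.8,303.2),(259.9,153.1)),("plain",(210.5,271.7),(262.6,163.6)),("pin",(164.9,334.7),(265.5,139.1)),("rack",(186.6,309.9),(263.9,162.5)),
 ("bearing",(218,221.2),(285.3,205.8)),("wrench",(233.8,178.7),(302.3,247.2)),("pulley",(335.6,286.9),(169.6,188.7)),("oil",(291.7,355.1),(190.5,161.5)),("hub",(176.9,237.4),(304.1,186.4))):
    print(n,tri({'scene':sc,'side':si}))
M={}
for c in("scene","side"):
    camera(c);r=silhouettes(c,"worm")
    print(c,[(round(x['score'],2),np.round(np.array(x['rect'])*[512,384,512,384]),x['pixels'].sum()) for x in r])
    M[c]=r[0]['pixels'].astype(float) if r else None
np.savez("wm.npz",**{c:m for c,m in M.items() if m is not None})
ims=[]
for c,(x0,y0) in(("scene",(90,200)),("side",(220,70))):
    im=cv2.imread(f"pics/{c}0.png")
    if M[c] is not None:
        cs,_=cv2.findContours(M[c].astype(np.uint8),0,2);cv2.drawContours(im,cs,-1,(0,0,255),1)
    ims.append(cv2.resize(im[y0:y0+150,x0:x0+100],(400,600),interpolation=cv2.INTER_CUBIC))
cv2.imwrite("pics/crop1.png",np.hstack(ims))
E
```

```text
bore (array([557.6 ,  93.44,  73.69]), np.float64(0.7191966666706548)) [[562.06  89.04  80.  ]] [[552.92 100.99  80.  ]]
hous (array([551.78,  97.45,  13.93]), np.float64(0.5984965174455397))
plate [[503.4   -6.33  10.  ]
 [619.97  -2.46  10.  ]
 [614.14 201.72  10.  ]]
plate side far corners [[593.46 495.25  10.  ]
 [469.88 487.17  10.  ]
 [506.03 -20.43  10.  ]]
fix [[548.45 183.3    0.  ]] [[556.12 187.57   0.  ]]
worm (array([ 539.74, -253.19,   34.07]), np.float64(1.8197459445009372))
plain (array([ 520.18, -172.85,   38.93]), np.float64(0.7682597310726464))
pin (array([ 543.79, -339.34,   41.96]), np.float64(0.9223259911263995))
rack (array([ 526.11, -260.34,   -2.63]), np.float64(2.2781874268300726))
bearing (array([419.13, -26.5 ,  -0.93]), np.float64(0.42612201786937476))
wrench (array([349.5 , 126.83,  -6.67]), np.float64(1.2623566470878984))
pulley (array([764.87, -21.19,   5.95]), np.float64(0.30994710302579165))
oil (array([ 767.07, -206.98,   -3.64]), np.float64(1.8806940588430336))
hub (array([ 376.92, -131.61,    6.27]), np.float64(1.4692791367967857))
scene [(0.86, array([143., 257.,  40.,  38.]), np.int64(611)), (0.54, array([262., 179.,  50.,  56.]), np.int64(1714))]
side [(0.43, array([275., 197.,  25.,  18.]), np.int64(366))]
```

View pics/crop1.png

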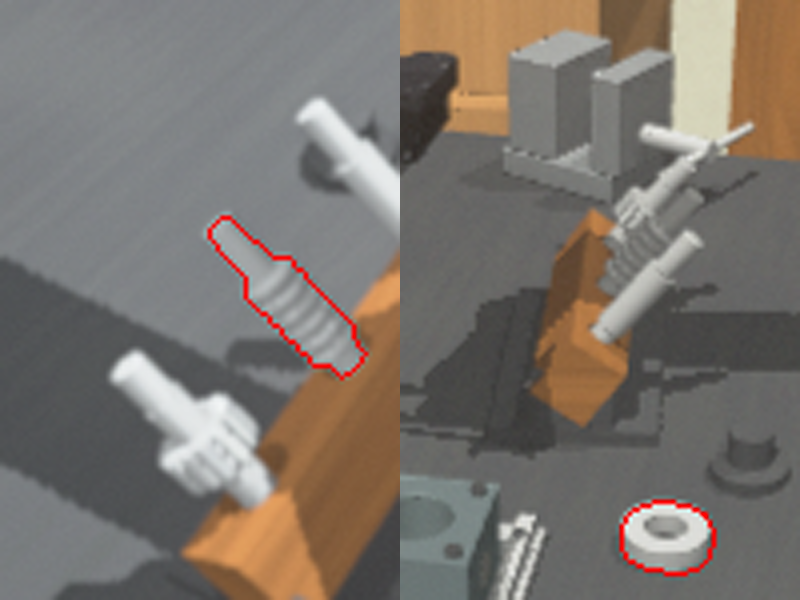

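The crop confirms it: the ribbed worm is in the middle socket, its journal tip at scene pixel about (145,257). The side mask is the bearing ring, so I discard it. Next I'll use the wrist picture to refine the fixture and housing pose.

```bash
cat >> h.py <<'E'
PW=camera_params("wrist")
def wback(uv,z,s):
    K=PW['intrinsics'];uv=np.atleast_2d(uv).astype(float);a=uv-[K[0,2],K[1,2]]
    r=np.linalg.norm(a,axis=1);th=r/K[0,0];d=np.c_[a*(np.sin(th)/np.maximum(r,1e-9))[:,None],np.cos(th)]*[1,-1,-1]
    T=PW['T_tool_cam'];Rt=Q(s['eef_rot']);o=np.array(s['eef_pos'])+Rt.apply(T[:3,3]);d=Rt.apply(d@T[:3,:3].T)
    return o+d*((z-o[2])/d[:,2])[:,None]
def wproj(X,s):
    K=PW['intrinsics'];T=PW['T_tool_cam'];v=(Q(s['eef_rot']).inv().apply(np.atleast_2d(X)-np.array(s['eef_pos']))-T[:3,3])@T[:3,:3]
    v=v*[1,-1,-1];r=np.linalg.norm(v[:,:2],axis=1);th=np.arctan2(r,v[:,2])
    return v[:,:2]*(K[0,0]*th/r)[:,None]+[K[0,2],K[1,2]]
E
python3 - <<'E'
from h import *
s=get_state()
print("bore",wback((162.7,98.1),80,s),"hous",wback((177.6,100.1),10,s),"fix",wback((176,29.4),0,s),wback((180.3,100.5),10,s))
print("bearing",wback((95.6,188.5),0,s),"pulley",wback((332.8,185.5),0,s))
cv2.imwrite("pics/w0b.png",cv2.resize(cv2.imread("pics/wrist0.png"),(800,600),interpolation=cv2.INTER_CUBIC))
E
```

```text
bore [[555.52  91.57  80.  ]] hous [[553.9   92.94  10.  ]] fix [[548.31 190.84   0.  ]] [[557.46  92.24  10.  ]]
bearing [[417.83 -24.68   0.  ]] pulley [[758.31 -20.96   0.  ]]
```

View pics/w0b.png

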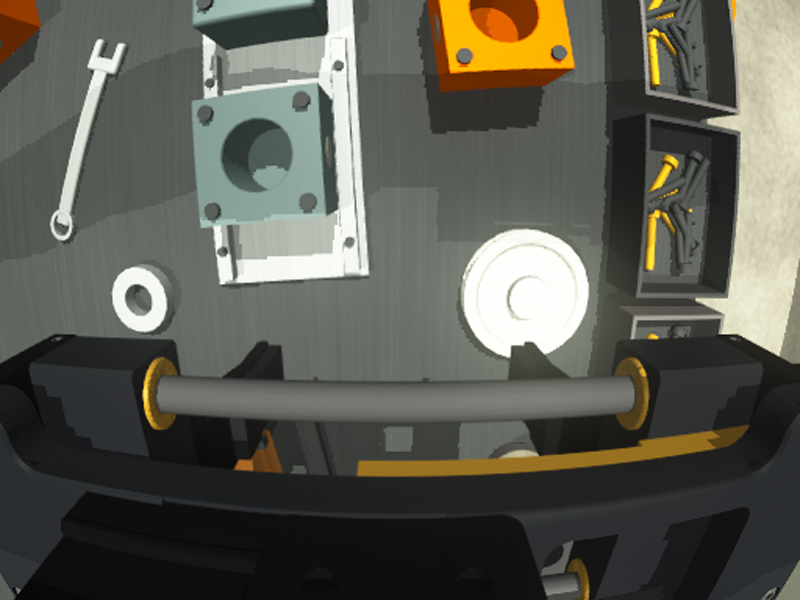

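Wrist view (800×600): the housing's top face has corners near (201,227), (331,215), (193,101) and (320,85), and its bore is at (257,155). The near plate corners are at (222,284) and (368,274), and the gear unit face is at about (195,40)–(327,30).

```bash
python3 - <<'E'
from h import *
s=get_state();k=.64
t=wback(np.array([[201,227],[331,215],[193,101],[320,85],[257,155]])*k,80,s);print(t,t[:4].mean(0))
b=wback(np.array([[222,284],[368,274]])*k,10,s);print(b)
print(wback(np.array([[349,275],[342,38]])*k,24,s), "gear top",wback(np.array([[195,41],[327,23]])*k,82,s))
f=lambda v:np.degrees(np.arctan2(v[1],v[0]))
print(f(t[1]-t[0]),f(t[3]-t[2]),f(t[2]-t[0])-90,f(t[3]-t[1])-90,f(b[1]-b[0]))
# worm fit: scene mask + side journal tip
M=np.load("wm.npz")["scene"]
def ax(l,az):l,az=np.radians([l,az]);return np.array([-np.sin(l)*np.cos(az),-np.sin(l)*np.sin(az),np.cos(l)])
def cost(p,full=False):
    a=ax(p[3],p[4]);pos=p[:3];m=wmask("scene",pos,a,45)
    iou=np.minimum(m,M).sum()/np.maximum(m,M).sum()
    tip=proj("side",pos+150*a)[0]-[292.5,120]
    # mouth height prior: axis at 45mm depth has z about 75
    zc=(pos+45*a)[2]-75
    c=1-iou+0.01*(tip@tip)/4+0.002*zc**2/4+0.01*max(0,abs(p[3]-37)-2)**2
    return (iou,tip,zc) if full else c
best=None
for az in(-10,0,10,20):
    r=minimize(cost,[540,-253,37,37,az],method='Nelder-Mead',options=dict(initial_simplex=np.array([540,-253,37,37,az])+np.vstack([np.zeros(5),np.diag([12,12,8,2,8])]),maxiter=600))
    print(r.fun,r.x,cost(r.x,True))
# rack yaw from pinpoints of three shafts
a=np.array([520.18,-172.85]);b=np.array([543.79,-339.34]);d=a-b;print("rack yaw",f(d)-90)
E
```

```text
[[514.25  43.1   80.  ]
 [607.22  48.33  80.  ]
 [510.13 132.28  80.  ]
 [600.39 135.53  80.  ]
 [557.47  90.28  80.  ]] [557.99  89.81  80.  ]
[[499.4  -13.17  10.  ]
 [627.09  -5.44  10.  ]]
[[612.77  -3.41  24.  ]
 [608.16 186.29  24.  ]] gear top [[510.96 176.26  82.  ]
 [604.69 178.99  82.  ]]
3.2207295215982827 2.0601559013401927 2.6439142834121157 4.478137260840654 3.4650377752163415
0.1196669086519217 [ 533.69 -257.54   30.69   36.99    7.23] (np.float64(0.9166246579288492), array([0.7 , 0.16]), np.float64(-8.3689940385498))
0.08929300007843502 [ 537.31 -258.88   35.33   38.1     7.19] (np.float64(0.9224235594530928), array([ 0.4 , -0.95]), np.float64(-4.2626524923721405))
0.09605462082406607 [ 537.72 -255.8    36.53   38.81   10.21] (np.float64(0.9142770489658534), array([ 0.61, -1.2 ]), np.float64(-3.403618671807095))
0.09690114139115708 [ 540.59 -257.74   39.14   39.45    8.58] (np.float64(0.912657470638056), array([ 0.23, -1.64]), np.float64(-1.112563375280473))
rack yaw 8.07131473853623
```

{"name": "step_arm", "arguments": {
  "moves": [
    [[5,-30,10,0,0,0,1],[10,-60,30,0,0,-3,1],[15,-89,60,0,0,-3,1],[15,-89,95,0,0,-3,1],[15,-89,130,0,0,-3,1],[15,-89,160,0,0,-3,1],[15,-89,177,0,0,-3,1],[15,-89,177,0,0,-3,1],[15,-89,177,0,0,-3,1]]
  ],
  "newtons": 20
}}

```text
time: 2.9
eef_pos: [560.6, 14.9, 45.3]
eef_rot: [-0.0, 0.688, 0.725, -0.001]
ft_force: [0.9, 0.2, 1.0]
opening: 34.8
finger_force: 0.0
```

{"name": "step_arm", "arguments": {
  "moves": [
    [[5,0,0,0,0,0,1],[12,0,0,0,0,0,1],[18,0,0,0,0,0,1],[22,0,0,0,0,0,1],[26,0,0,0,0,0,1],[31,0,0,0,0,0,1],[36,0,0,0,0,0,1],[41,0,0,0,0,0,1],[46,0,0,0,0,0,1],[51,0,0,0,0,0,1]]
  ]
}}

```text
time: 3.73
eef_pos: [557.7, 64.1, 45.9]
eef_rot: [0.0, 0.689, 0.725, -0.001]
ft_force: [-4.5, -7.5, 2.6]
opening: 0.7
finger_force: 4.2
```

{"name": "step_arm", "arguments": {
  "moves": [
    [[3,0,0,0,0,0,1],[6,0,0,0,0,0,1],[9,0,0,0,0,0,1],[9,0,0,0,0,0,1]]
  ]
}}

```text
time: 4.07
eef_pos: [557.1, 73.8, 45.8]
eef_rot: [0.0, 0.689, 0.725, -0.001]
ft_force: [-2.9, -5.1, 0.9]
opening: 0.6
finger_force: 2.7
```

{"name": "step_arm", "arguments": {
  "moves": [
    [[2,0,0,0,0,0,1],[4,0,0,0,0,0,1],[4,0,0,0,0,0,1]]
  ]
}}

```text
time: 4.32
eef_pos: [557.0, 77.4, 45.8]
eef_rot: [0.0, 0.689, 0.725, -0.001]
ft_force: [-3.2, -7.5, 2.1]
opening: 0.6
finger_force: 3.3
```

{"name": "step_arm", "arguments": {
  "moves": [
    [[1,0,0,0,0,0,1],[2,0,0,0,0,0,1],[3,0,0,0,0,0,1],[3,0,0,0,0,0,1]]
  ]
}}

```text
time: 4.65
eef_pos: [556.8, 80.1, 45.8]
eef_rot: [0.0, 0.689, 0.725, -0.001]
ft_force: [-3.8, -7.8, 3.6]
opening: 0.4
finger_force: 3.8
```

{"name": "step_arm", "arguments": {
  "moves": [
    [[1,0,0,0,0,0,1],[2,0,0,0,0,0,1],[3,0,0,0,0,0,1],[3,0,0,0,0,0,1]]
  ]
}}

```text
time: 4.98
eef_pos: [556.6, 83.0, 45.8]
eef_rot: [0.0, 0.689, 0.725, -0.001]
ft_force: [-2.9, -8.0, 3.3]
opening: 0.3
finger_force: 3.8
```

{"name": "step_arm", "arguments": {
  "moves": [
    [[1,0,0,0,0,0,1],[2,0,0,0,0,0,1],[3,0,0,0,0,0,1],[3,0,0,0,0,0,1]]
  ]
}}

```text
time: 5.32
eef_pos: [556.5, 86.0, 45.8]
eef_rot: [0.0, 0.689, 0.725, -0.001]
ft_force: [-3.2, -7.8, 2.4]
opening: 0.6
finger_force: 3.9
```

{"name": "step_arm", "arguments": {
  "moves": [
    [[1,0,0,0,0,0,1],[2,0,0,0,0,0,1],[3,0,0,0,0,0,1],[3,0,0,0,0,0,1]]
  ]
}}

```text
time: 5.65
eef_pos: [556.2, 88.9, 45.8]
eef_rot: [0.0, 0.689, 0.725, -0.002]
ft_force: [-3.4, -8.3, 2.7]
opening: 0.4
finger_force: 3.9
```

Still sliding, so I'll look at the gap that remains.

```bash
python3 - <<'E'
from h import *
s=get_state();im=camera("wrist");cv2.imwrite("pics/w1.png",im)
print([(x['score'],x['centre'][1]*512,x['centre'][0]*384,wback((x['centre'][1]*512,x['centre'][0]*384),80,s)) for x in pinpoint("wrist","bore")[:2]])
im2=camera("side");cv2.imwrite("pics/c2.png",np.hstack([cv2.resize(im[0:200,130:330],(400,400),interpolation=2),cv2.resize(im2[170:300,160:290],(400,400),interpolation=2)]))
E
```

```text
[(0.7, 257.6896, 144.6912, array([[554.91, 146.34,  80.  ]]))]
```

View pics/c2.png

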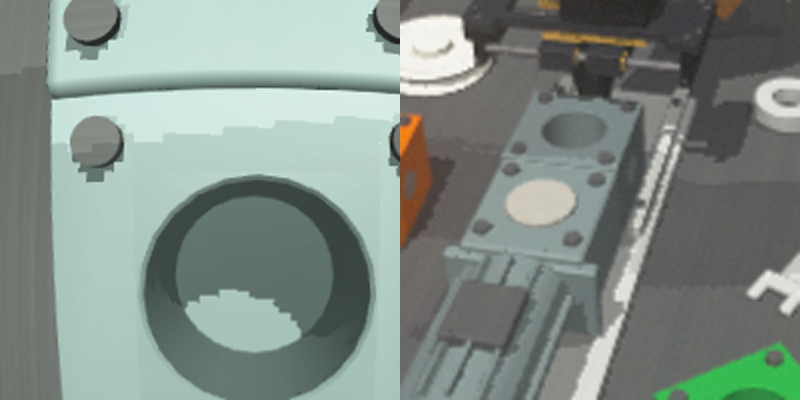

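The wrist crop shows the housing all but touching the gear unit, with a seam at crop row 90. I'll push in small steps until the force rises.

{"name": "step_arm", "arguments": {
  "moves": [
    [[1,0,0,0,0,0,1],[2,0,0,0,0,0,1],[2,0,0,0,0,0,1]]
  ]
}}

```text
time: 6.05
eef_pos: [556.3, 89.1, 45.9]
eef_rot: [0.001, 0.689, 0.725, -0.002]
ft_force: [-4.7, -13.5, 4.7]
opening: 0.6
finger_force: 6.7
```

{"name": "step_arm", "arguments": {
  "moves": [
    [[1,0,0,0,0,0,1],[2,0,0,0,0,0,1],[2,0,0,0,0,0,1]]
  ]
}}

```text
time: 6.3
eef_pos: [556.3, 89.1, 45.9]
eef_rot: [0.002, 0.69, 0.724, -0.003]
ft_force: [-4.1, -19.3, 5.6]
opening: 0.4
finger_force: 9.5
```

The force has risen to 19 N and motion has stopped at y = 89.1, so the housing is flush. I'll retreat, lift and swing over the rack for a close look.

{"name": "step_arm", "arguments": {
  "moves": [
    [[-5,0,0,0,0,0,1],[-30,0,0,0,0,0,1],[-30,0,-30,0,0,0,0.8],[-30,0,-70,0,0,0,0.6],[-30,0,-110,0,0,0,0.4],[-30,0,-150,0,0,0,0.4],[-30,0,-190,0,0,0,0.4],[-30,0,-230,0,0,0,0.4],[-30,0,-254,0,0,0,0.4],[-30,0,-254,0,0,0,0.4]]
  ]
}}

```text
time: 7.13
eef_pos: [560.5, 66.2, 306.9]
eef_rot: [0.003, 0.688, 0.726, 0.004]
ft_force: [-0.6, 0.3, -0.3]
opening: 45.4
finger_force: 0.0
```

{"name": "step_arm", "arguments": {
  "moves": [
    [[-25,-12,0,0,0,7,0.4],[-50,-24,0,0,0,14,0.4],[-76,-36,0,0,0,21,0.4],[-102,-48,0,0,0,28,0.4],[-128,-60,0,0,0,35,0.4],[-154,-72,0,0,0,42,0.4],[-180,-84,0,0,0,49,0.4],[-206,-96,0,0,0,56,0.4],[-232,-108,0,0,0,63,0.4],[-258,-120,0,0,0,70,0.4],[-284,-132,0,0,0,77,0.4],[-307,-143,0,0,0,84,0.4]]
  ]
}}

```text
time: 8.13
eef_pos: [431.0, -250.2, 299.9]
eef_rot: [0.0, 0.997, 0.075, 0.001]
ft_force: [0.5, 0.1, -0.6]
opening: 52.0
finger_force: 0.0
```

{"name": "step_arm", "arguments": {
  "moves": [
    [[0,0,0,0,0,0,0.4],[0,0,0,0,0,0,0.4],[0,0,0,0,0,0,0.4]]
  ]
}}

```text
time: 8.38
eef_pos: [432.2, -248.0, 299.7]
eef_rot: [-0.0, 0.997, 0.08, 0.0]
ft_force: [-0.1, 0.4, 1.0]
opening: 52.5
finger_force: 0.0
```

```bash
python3 - <<'E'
from h import *
s=get_state();print(s['eef_pos'],s['eef_rot'],s['opening'],s['q'])
im=camera("wrist");cv2.imwrite("pics/w2.png",im)
out={}
for q in("worm","rack","bore","plain_shaft","pinion_shaft"):
    print(q,[(round(x['score'],2),np.array(x['centre'])[::-1]*[512,384]) for x in pinpoint("wrist",q)[:2]])
r=silhouettes("wrist","worm");print([(x['score'],x['pixels'].sum(),np.array(x['rect'])*[512,384,512,384]) for x in r])
if r: out['wrist']=r[0]['pixels'];cs,_=cv2.findContours(r[0]['pixels'].astype(np.uint8),0,2);im=cv2.drawContours(im.copy(),cs,-1,(0,0,255),1)
cv2.imwrite("pics/w2b.png",cv2.resize(im,(800,600),interpolation=2))
for c in("scene","side"):
    i2=camera(c);cv2.imwrite(f"pics/{c}2.png",i2)
    print(c,[(round(x['score'],2),np.array(x['centre'])[::-1]*[512,384],back(c,np.array(x['centre'])[::-1]*[512,384],80)) for x in pinpoint(c,"bore")[:4]])
    r=silhouettes(c,"worm");print([(x['score'],x['pixels'].sum(),np.array(x['rect'])*[512,384,512,384]) for x in r])
    if r:out[c]=r[0]['pixels']
np.savez("wm2.npz",**out)
E
```

```text
[ 432.15 -248.02  299.67] [-0.    1.    0.08  0.  ] 52.54878693391969 [ 0.13 -0.02  0.3   1.72  0.01  1.45 -0.98]
worm [(0.65, array([274.48,  95.5 ]))]
rack [(0.63, array([268.19,  99.69]))]
bore [(0.9, array([20.79, 63.4 ]))]
plain_shaft [(0.91, array([211.81,  94.69]))]
pinion_shaft [(0.35, array([45.41, 63.9 ]))]
[(0.84, np.int64(1538), array([262.71, 108.52,  27.49,  72.61]))]
scene [(0.96, array([287.08, 115.39]), array([[373.84, 375.47,  80.  ]])), (0.94, array([364.7 , 200.99]), array([[721.26, 191.46,  80.  ]])), (0.78, array([299.88, 184.59]), array([[560.64, 145.13,  80.  ]])), (0.66, array([229.79, 116.7 ]), array([[234.33, 266.4 ,  80.  ]]))]
[(0.98, np.int64(671), array([144.49, 254.4 ,  39.42,  39.78])), (0.26, np.int64(1648), array([275.61, 167.69,  47.82,  50.61]))]
side [(0.97, array([143.21, 218.11]), array([[715.14, 211.85,  80.  ]])), (0.89, array([214.12, 216.38]), array([[555.13, 165.5 ,  80.  ]])), (0.74, array([271.51, 307.58]), array([[366.83, 395.18,  80.  ]])), (0.6, array([355.99, 287.12]), array([[222.88, 309.16,  80.  ]]))]
[(0.69, np.int64(247), array([267.88, 115.08,  24.58,  28.68])), (0.15, np.int64(1073), array([193.79, 199.72,  45.82,  39.71]))]
```

View pics/w2b.png

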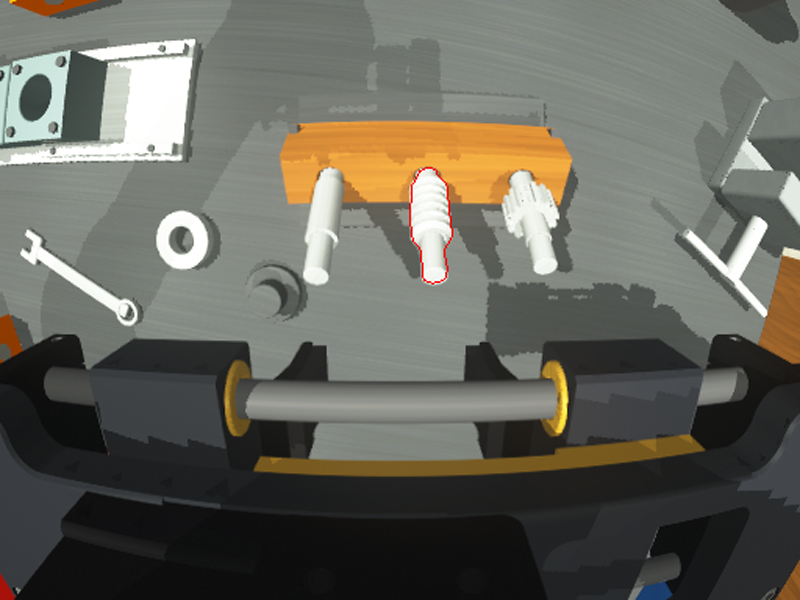

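The wrist picture shows the worm in the middle (mask at (432,225)), the plain shaft at left (322,225) and the pinion at right (530,220). The grip of the mask on the ribbed shaft is right. Now I'll fit the worm's axis.

```bash
cat > fit.py <<'E'
from h import *
M={k:v.astype(float) for k,v in np.load("wm2.npz").items()}
S=dict(eef_pos=[432.15,-248.02,299.67],eef_rot=get_state()['eef_rot'])
p0=proj
import h
h.proj=lambda c,X: wproj(X,S) if c=="wrist" else p0(c,X)
def ax(l,az):l,az=np.radians([l,az]);return np.array([-np.sin(l)*np.cos(az),-np.sin(l)*np.sin(az),np.cos(l)])
def cost(p,full=False):
    a=ax(p[3],p[4]);pos=p[:3];io=[]
    for c in("wrist","scene"):
        m=wmask(c,pos,a,48);io.append(np.minimum(m,M[c]).sum()/np.maximum(m,M[c]).sum())
    tip=p0("side",pos+150*a)[0]-[292.5,120];zc=(pos+45*a)[2]-75
    if full:return io,tip,zc
    return 2-sum(io)+0.005*(tip@tip)/4+0.002*zc**2/4+0.01*max(0,abs(p[3]-37)-2)**2
for st in([540,-253,37,37,8],[535,-258,38,38,4]):
    st=np.array(st,float)
    r=minimize(cost,st,method='Nelder-Mead',options=dict(initial_simplex=st+np.vstack([np.zeros(5),np.diag([12,12,8,2,5])]),maxiter=700))
    r=minimize(cost,r.x,method='Nelder-Mead',options=dict(initial_simplex=r.x+np.vstack([np.zeros(5),np.diag([4,4,4,2,3])]),maxiter=500))
    a=ax(*r.x[3:]);print(r.fun,r.x,cost(r.x,True),"tip",r.x[:3]+150*a)
x=r.x;a=ax(*x[3:]);s=S
tz=-a;ty=np.cross(tz,[1,0,0]);ty=np.cross(tz,np.array([np.cos(np.radians(x[4])),np.sin(np.radians(x[4])),0]));ty/=np.linalg.norm(ty);tx=np.cross(ty,tz)
Rt=np.c_[tx,ty,tz];Rc=Q(S['eef_rot'])
for st in(180,117):
    d=Rc.inv().apply(x[:3]+st*a-S['eef_pos']);print("TCP at s",st,x[:3]+st*a,"tool shift",d)
print("turn deg",np.degrees((Rc.inv()*R.from_matrix(Rt)).as_rotvec()))
E
python3 fit.py
```

```text
0.18841633952858827 [ 537.85 -257.52   39.11   38.79    8.62] ([np.float64(0.9202851334763392), np.float64(0.8966141967818221)], array([ 0.68, -1.88]), np.float64(-0.8142021035649236)) tip [ 444.94 -271.61  156.02]
0.19031610240043437 [ 536.42 -258.08   38.75   37.81    8.36] ([np.float64(0.9223271113341747), np.float64(0.8942653339493584)], array([ 0.53, -2.25]), np.float64(-0.6944854139058236)) tip [ 445.44 -271.46  157.26]
TCP at s 180 [ 427.24 -274.13  180.96] tool shift [ -8.93  25.02 118.71]
TCP at s 117 [ 465.45 -268.51  131.19] tool shift [ 29.69  25.45 168.48]
turn deg [-0.21 37.81  0.61]
```

{"name": "step_arm", "arguments": {
  "moves": [
    [[-5,5,0,0,6,0,0.4],[-15,10,5,0,12,0,0.4],[-20,15,20,0,18,0,0.4],[-25,20,40,0,24,0,0.4],[-20,25,65,0,31,0,0.4],[-15,25,90,0,38,0.6,0.4],[-9,25,108,0,38,0.6,0.4],[-9,25,119,0,38,0.6,0.4],[-9,25,119,0,38,0.6,0.4],[-9,25,119,0,38,0.6,0.4]]
  ]
}}

```text
time: 9.87
eef_pos: [426.6, -275.1, 180.6]
eef_rot: [-0.026, 0.943, 0.069, 0.324]
ft_force: [0.3, -0.3, 0.3]
opening: 51.8
finger_force: 0.0
```

```bash
python3 - <<'E'
from h import *
s=get_state();print(s['eef_pos'],s['eef_rot'],s['opening'],s['q'])
Rc=Q(s['eef_rot'])
for pos,l,az in(([537.85,-257.52,39.11],38.79,8.62),([536.42,-258.08,38.75],37.81,8.36)):
    l,az=np.radians([l,az]);a=np.array([-np.sin(l)*np.cos(az),-np.sin(l)*np.sin(az),np.cos(l)])
    for t in(0,117,150):print(t,Rc.inv().apply(np.array(pos)+t*a-s['eef_pos']))
ims=[]
im=camera("wrist");cv2.imwrite("pics/w3.png",im)
i2=camera("scene");cv2.imwrite("pics/s3.png",i2)
i3=camera("side");cv2.imwrite("pics/d3.png",i3)
cv2.imwrite("pics/c3.png",np.hstack([cv2.resize(i2[190:340,70:203],(400,450),interpolation=2),cv2.resize(i3[40:190,210:343],(400,450),interpolation=2)]))
E
```

```text
[ 426.61 -275.13  180.59] [-0.03  0.94  0.07  0.32] 51.846064492613266 [ 0.1  -0.25  0.71  2.27 -0.56  0.75 -0.25]
0 [  1.77  -0.53 180.83]
117 [ 0.07 -0.66 63.84]
150 [-0.41 -0.7  30.85]
0 [  0.37  -0.18 180.19]
117 [ 0.67 -0.65 63.19]
150 [ 0.76 -0.78 30.19]
```

View pics/c3.png

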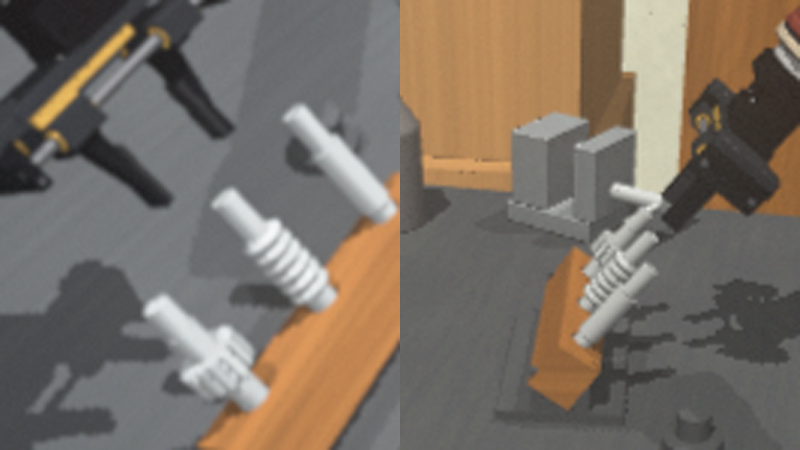

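The fingers are in line with the worm's axis in both views (scene crop fingertip midpoint about (200,165), journal tip about (228,198)). I'll advance and grip the journal.

{"name": "step_arm", "arguments": {
  "moves": [
    [[0,-0.5,10,0,0,0,0.4],[0,-0.5,22,0,0,0,0.4],[0,-0.5,34,0,0,0,0.4],[0,-0.5,46,0,0,0,0.4],[0,-0.5,56,0,0,0,0.4],[0,-0.5,63,0,0,0,0.4],[0,-0.5,63,0,0,0,0.4],[0,-0.5,63,0,0,0,0.4]]
  ]
}}

```text
time: 10.68
eef_pos: [465.2, -269.0, 131.4]
eef_rot: [-0.025, 0.943, 0.069, 0.325]
ft_force: [-0.0, -0.3, 0.5]
opening: 52.1
finger_force: 0.0
```

{"name": "step_arm", "arguments": {
  "moves": [
    [[0,0,0,0,0,0,0.55],[0,0,0,0,0,0,0.65],[0,0,0,0,0,0,0.75],[0,0,0,0,0,0,0.85],[0,0,0,0,0,0,1],[0,0,0,0,0,0,1],[0,0,0,0,0,0,1],[0,0,0,0,0,0,1],[0,0,0,0,0,0,1]]
  ],
  "newtons": 45
}}

```text
time: 11.43
eef_pos: [464.9, -268.9, 131.0]
eef_rot: [-0.026, 0.943, 0.069, 0.325]
ft_force: [-1.1, 0.0, 2.2]
opening: 17.0
finger_force: 45.0
```

The opening is 17 mm, which matches the journal. Now I'll draw it out along the axis.

{"name": "step_arm", "arguments": {
  "moves": [
    [[0,0,-3,0,0,0,1],[0,0,-8,0,0,0,1],[0,0,-14,0,0,0,1],[0,0,-20,0,0,0,1],[0,0,-27,0,0,0,1],[0,0,-34,0,0,0,1],[0,0,-41,0,0,0,1],[0,0,-48,0,0,0,1],[0,0,-55,0,0,0,1],[0,0,-58,0,0,0,1],[0,0,-58,0,0,0,1]]
  ],
  "newtons": 60
}}

```text
time: 12.35
eef_pos: [429.2, -274.6, 177.2]
eef_rot: [-0.025, 0.943, 0.069, 0.325]
ft_force: [-0.2, 0.2, -2.7]
opening: 16.5
finger_force: 60.0
```

{"name": "step_arm", "arguments": {
  "moves": [
    [[6,0,-8,0,0,0,1],[14,0,-18,0,0,0,1],[25,0,-31,0,0,0,1],[37,0,-47,0,0,0,1],[50,0,-64,0,0,0,1],[62,0,-79,0,0,0,1],[72,0,-92,0,0,0,1],[80,0,-103,0,0,0,1],[80,0,-103,0,0,0,1],[80,0,-103,0,0,0,1]]
  ]
}}

```text
time: 13.18
eef_pos: [429.3, -274.9, 306.7]
eef_rot: [-0.025, 0.943, 0.069, 0.324]
ft_force: [-0.1, 0.3, -3.4]
opening: 16.7
finger_force: 60.0
```

{"name": "step_arm", "arguments": {
  "moves": [
    [[0,0,0,0,-3,0,1],[0,0,0,0,-7,0,1],[0,0,0,0,-11,0,1],[0,0,0,0,-15,0,1],[0,0,0,0,-20,0,1],[0,0,0,0,-25,0,1],[0,0,0,0,-30,0,1],[0,0,0,0,-34,0,1],[0,0,0,0,-36,0,1],[0,0,0,0,-38,0,1],[0,0,0,0,-38,0,1]]
  ]
}}

```text
time: 14.1
eef_pos: [430.2, -273.4, 304.7]
eef_rot: [-0.003, 0.997, 0.075, -0.002]
ft_force: [0.2, 0.6, -4.4]
opening: 17.0
finger_force: 60.0
```

```bash
python3 - <<'E'
from h import *
s=get_state();print(s['eef_pos'],s['eef_rot'],s['opening'],s['q'],s['ft_force'])
f=Q(s['eef_rot']);x=f.apply([1,0,0]);y=f.apply([0,1,0]);d=np.array([556,145])-np.array(s['eef_pos'])[:2]
print("to bore tx,ty",x[:2]@d,y[:2]@d)
E
```

```text
[ 430.2  -273.39  304.65] [-0.    1.    0.08 -0.  ] 16.993584330447167 [ 0.21  0.01  0.28  1.68 -0.    1.46 -0.94] [ 0.16  0.62 -4.41]
to bore tx,ty 187.0195429171959 -394.8348954766102
```

{"name": "step_arm", "arguments": {
  "moves": [
    [[2,-8,0,0,0,0,1],[5,-24,0,0,0,0,1],[9,-46,0,0,0,0,1],[14,-70,0,0,0,0,1],[19,-95,0,0,0,0,1],[24,-120,0,0,0,0,1],[29,-145,0,0,0,0,1],[34,-170,0,0,0,0,1],[39,-195,0,0,0,0,1],[44,-220,0,0,0,0,1],[49,-245,0,0,0,0,1],[54,-270,0,0,0,0,1]]
  ]
}}

```text
time: 15.1
eef_pos: [442.3, 1.7, 307.6]
eef_rot: [-0.002, 0.997, 0.073, 0.0]
ft_force: [0.5, -0.2, -3.4]
opening: 16.6
finger_force: 60.0
```

{"name": "step_arm", "arguments": {
  "moves": [
    [[5,-25,0,0,0,0,1],[10,-50,0,0,0,0,1],[15,-75,0,0,0,0,1],[20,-100,0,0,0,0,1],[24,-120,0,0,0,0,1],[27,-133,0,0,0,0,1],[28,-140,0,0,0,0,1],[28,-140,0,0,0,0,1],[28,-140,0,0,0,0,1]]
  ]
}}

```text
time: 15.85
eef_pos: [449.9, 142.2, 308.2]
eef_rot: [-0.002, 0.997, 0.073, -0.0]
ft_force: [0.3, -0.5, -3.8]
opening: 16.6
finger_force: 60.0
```

```bash
python3 - <<'E'
from h import *
s=get_state();print(s['eef_pos'],s['eef_rot'],s['opening'],s['ft_force'])
f=Q(s['eef_rot']);x=f.apply([1,0,0]);y=f.apply([0,1,0])
im=camera("wrist");cv2.imwrite("pics/w4.png",im)
for n in range(1):
    for b in pinpoint("wrist","bore")[:3]:
        uv=np.array(b['centre'])[::-1]*[512,384];X=wback(uv,80,s)[0];d=(X-s['eef_pos'])[:2]
        print(b['score'],uv,X,"tx,ty",x[:2]@d,y[:2]@d)
cv2.imwrite("pics/w4b.png",cv2.resize(im,(800,600),interpolation=2))
E
```

```text
[449.9  142.17 308.19] [-0.    1.    0.07 -0.  ] 16.63340145269092 [ 0.32 -0.54 -3.78]
0.83 [ 94.82 205.09] [361.63 374.4   80.  ] tx,ty -53.27978721344253 -242.65462917478857
0.76 [260.92  86.21] [558.84 149.36  80.  ] tx,ty 108.81884389412828 8.846587849782862
```

View pics/w4b.png

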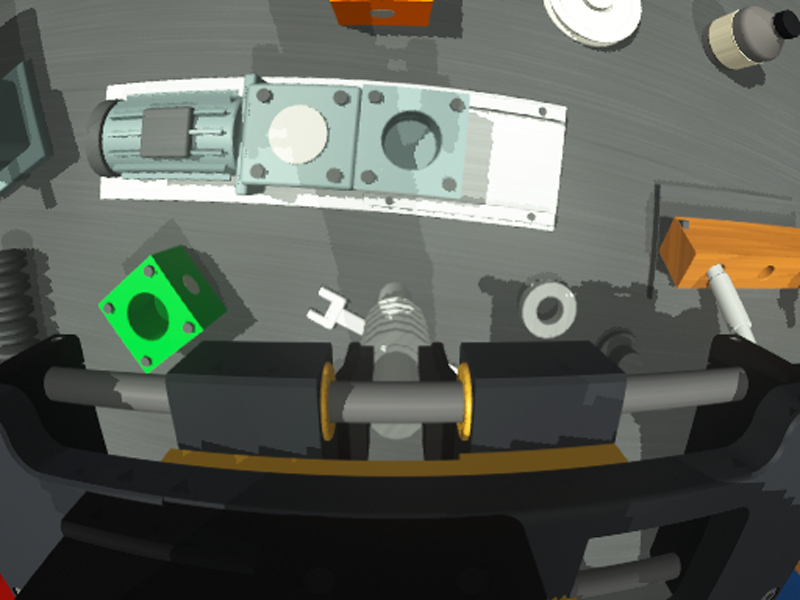

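The housing is flush in this view: the seam at about (357,135) is closed. Its bore centre is at about (412,140), and the worm hangs stem-down with its end at about (394,288). I'll cross-check these against the other estimates.

```bash
python3 - <<'E'
from h import *
s=get_state();k=.64
print(wback(np.array([[411.5,140]])*k,80,s),wback(np.array([[361,88],[470,97],[356,190],[464,198]])*k,80,s).mean(0))
print("expected stem end px",wproj(Q(s['eef_rot']).apply([0,0,117])+s['eef_pos'],s)/k, Q(s['eef_rot']).apply([0,0,1]))
im=cv2.imread("pics/w4.png");g=cv2.cvtColor(im,6)[60:120,235:295]
# worm tilt from scene/side masks
for c in("scene","side"):
    im=camera(c);cv2.imwrite(f"pics/{c}4.png",im)
    r=silhouettes(c,"worm")
    for x in r[:2]:
        ys,xs=np.nonzero(x['pixels']);P_=np.c_[xs,ys].astype(float);m=P_.mean(0);u=np.linalg.svd(P_-m,full_matrices=False)[2][0]
        e=np.array(s['eef_pos']);q=h=proj(c,[e,e-[0,0,110]]);print(c,x['score'],m,len(xs),"dir",u/np.sign(u[1]),"expected",(q[1]-q[0])/np.linalg.norm(q[1]-q[0]),"stem px",q[1],"rect",np.array(x['rect'])*[512,384,512,384])
    print([(b['score'],back(c,np.array(b['centre'])[::-1]*[512,384],80)) for b in pinpoint(c,"bore")[:4]])
E
```

```text
[[555.25 144.74  80.  ]] [553.71 143.23  80.  ]
expected stem end px [[396.17 294.23]] [-0.  0. -1.]
scene 0.66 [265.99 115.25] 412 dir [-0.05  1.  ] expected [-0.03  1.  ] stem px [265.05 133.49] rect [259.12  98.19  12.08  37.9 ]
[(0.93, array([[365.86, 370.91,  80.  ]])), (0.83, array([[236.8 , 273.24,  80.  ]])), (0.69, array([[724.01, 185.61,  80.  ]])), (0.68, array([[559.68, 140.37,  80.  ]]))]
side 0.93 [260.01 151.58] 550 dir [-0.01  1.  ] expected [-0.  1.] stem px [259.79 173.75] rect [247.19 129.22  20.12  49.11]
[(0.87, array([[549.74, 152.09,  80.  ]])), (0.84, array([[710.6, 212.7,  80. ]])), (0.83, array([[222.54, 298.61,  80.  ]])), (0.59, array([[363.67, 394.65,  80.  ]]))]
```

{"name": "step_arm", "arguments": {
  "moves": [
    [[6,1,0,0,0,0,1],[18,2.5,0,0,0,0,1],[34,4.5,0,0,0,0,1],[52,7,0,0,0,0,1],[70,9.5,5,0,0,0,1],[86,11.5,14,0,0,0,1],[97,13,26,0,0,0,1],[103,13.5,40,0,0,0,1],[104.7,13.6,52,0,0,0,1],[104.7,13.6,61,0,0,0,1],[104.7,13.6,66,0,0,0,1],[104.7,13.6,66,0,0,0,1]]
  ]
}}

```text
time: 17.25
eef_pos: [555.1, 144.8, 241.2]
eef_rot: [-0.001, 0.997, 0.074, -0.001]
ft_force: [-0.1, 0.3, -3.6]
opening: 16.5
finger_force: 60.0
```

{"name": "step_arm", "arguments": {
  "moves": [
    [[0,0,0,0,0,0,1],[0,0,0,0,0,0,1],[0,0,0,0,0,0,1],[0,0,0,0,0,0,1]]
  ]
}}

```text
time: 17.58
eef_pos: [556.0, 145.1, 243.2]
eef_rot: [-0.002, 0.997, 0.074, 0.001]
ft_force: [0.5, -0.1, -3.2]
opening: 16.5
finger_force: 60.0
```

```bash
python3 - <<'E'
from h import *
s=get_state();print(s['time'],s['eef_pos'],s['eef_rot'],s['opening'],s['finger_force'],s['ft_force'],np.abs(s['qvel']).max())
e=np.array(s['eef_pos']);o=[]
for c in("scene","side"):
    im=camera(c).copy()
    for x in silhouettes(c,"worm")[:1]:
        ys,xs=np.nonzero(x['pixels']);P_=np.c_[xs,ys].astype(float);m=P_.mean(0);u=np.linalg.svd(P_-m,full_matrices=False)[2][0]
        q=proj(c,[e,e-[0,0,117]]);print(c,x['score'],m,"dir",u/np.sign(u[1]),"exp",(q[1]-q[0])/np.linalg.norm(q[1]-q[0]),"stem",q[1],"rect",np.array(x['rect'])*[512,384,512,384])
    print([(round(b['score'],2),np.array(b['centre'])[::-1]*[512,384]) for b in pinpoint(c,"bore")[:4]],"exp bore",proj(c,[555.5,144,80]))
    a=np.linspace(0,6.3,60);cv2.polylines(im,[np.round(proj(c,np.c_[555.5+25*np.cos(a),144+25*np.sin(a),80+0*a])*16).astype(np.int32)],True,(0,0,255),1,shift=4)
    u,v=proj(c,[555.5,144,100])[0].astype(int);o.append(cv2.resize(im[v-80:v+60,u-60:u+60],(400,466),interpolation=2))
cv2.imwrite("pics/c5.png",np.hstack(o))
E
```

```text
17.5833 [555.96 145.11 243.19] [-0.    1.    0.07  0.  ] 16.52965982272495 59.995394273428246 [ 0.45 -0.14 -3.17] 0.004009265348126707
scene 0.75 [302.3  154.16] dir [-0.14  0.99] exp [-0.12  0.99] stem [299.87 171.08] rect [298.8  138.01  13.72  34.29]
[(0.94, array([284.88, 117.2 ])), (0.9, array([365.31, 201.98])), (0.89, array([229.99, 113.4 ])), (0.63, array([300.9 , 183.51]))] exp bore [[297.95 184.01]]
side 0.57 [213.92 172.86] dir [0.04 1.  ] exp [0.07 1.  ] stem [215.42 195.42] rect [201.78 149.11  17.41  47.69]
[(0.78, array([353.48, 286.  ])), (0.75, array([148.12, 217.  ])), (0.68, array([217.8 , 212.58])), (0.65, array([273.61, 305.82]))] exp bore [[216.92 211.08]]
```

View pics/c5.png

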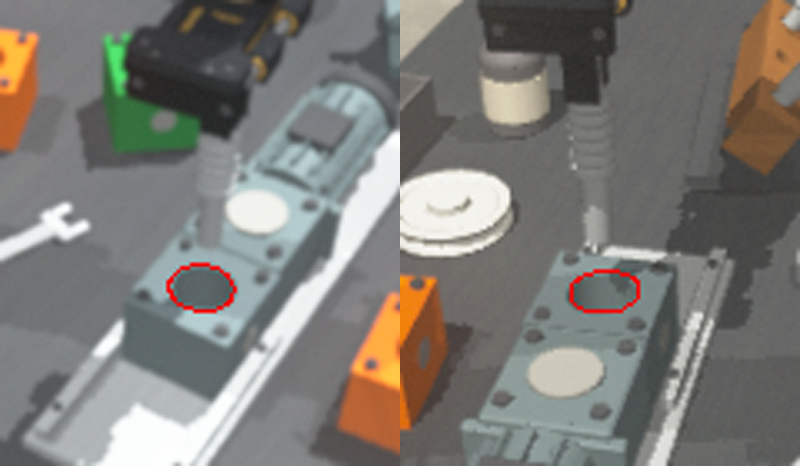

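Both views show the worm upright above the bore. The predicted mouth circle matches the bore within 1–2 mm, the stem is clear of it by about 45 mm, and the seam is closed. I'm handing it in.

```bash
python3 -c "
from station import close_job;print(close_job())"
```

```text
the job is handed in; nothing more can be done
None
```

I handed the job in at about 17.6 s. By my measurements, the housing is flush against the gear unit and the worm shaft is held upright, stem down, about 45 mm above the centre of the bore; the hand-in call gave no verdict.

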